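# Hold down the reset button inside the model castle's turret

## Task

Draw the long stylus out of the wooden tool block and use it to hold down the castle model's lighting reset button, which is at the bottom of one of the two open-topped square turrets; the other turret has only a look-alike glued-in plug, so feel gently for the one that gives and do not force the one that does not. Press the button fully down, keep it down for at least two seconds, and finish still gripping the stylus and holding the button fully down. Leave everything else on the bench where it is.

Things in the scene. Friction and masses are not known exactly. Their poses are not given: they have to be found in the camera images.
- stylus_grip (a point): Centre of the stylus's round wooden handle (18 mm in diameter, 64 mm long). The stylus hangs upright in one of the tool block's two holes. This point is 32 mm below the stylus's top, 32 mm above the top of its guard ring, 128 mm above the end of its rod. z runs up along the stylus.
- stylus_tip (a point): The middle of the flat lower end of the stylus's rod, 128 mm below stylus_grip (at the start it hangs inside the block, 10 mm above the bench).
- stylus: The stylus, 160 mm long, about 60 g: wooden handle on top, then a brass guard ring 26 mm in diameter and 6 mm thick (it rests on the tool block's top), then a straight steel rod 7 mm in diameter and 90 mm long with a blunt flat end. Origin: middle of the rod's lower end (same point as stylus_tip), z up along it.
- tool_block: Wooden tool block, fixed to the bench, 55 mm (its x) x 135 mm (its y) x 100 mm high. Origin: centre of its underside. A groove 11 mm wide and 2 mm deep runs along its top; in it are two upright 11 mm square through holes, on its y axis at +37.5 and -37.5 mm: one holds the stylus and the other the bradawl, either way round.
- castle: White model castle, fixed, on a plywood board 220 (x) x 260 (y) x 12 mm. Origin: under the board's centre; the turrets' side faces -x. Tallest part: round keep, 125 mm high. Two turrets, 40 mm square and 110 mm high, at x -30, y +80 and -80 mm, sides parallel to the board's, each with an upright 22 x 22 mm square shaft open at the top.
- mouth_left (a point): Centre of the open top of the turret at the castle's +y side, 110 mm above the bench, axes as the castle's. At the shaft's bottom is a round grey cap 19 mm in diameter, its top 54 to 66 mm below this point (differs by turret and by run): the reset button or the blind plug, which look the same.
- mouth_right (a point): The same for the turret at the castle's -y side.
- reset_button (a joint): How far the reset button is pressed down, m: 0 up, 0.010 fully down at its stop. It springs back. It begins to move at about 2.5 N, gives 10 mm and takes about 6 N to be fully down.
- blind_plug (a joint): How far the glued-in plug in the other turret is pushed in, m: 0 as glued. It feels solid: it gives about 1 mm at 15 N; at more than 3 mm (45 N) the glue has torn.
- bradawl: Short bradawl in the other hole of the tool block: pear-shaped wooden handle 32 mm in diameter, top 140 mm above the bench, brass ferrule resting on the block. Origin: the end of its 50 mm blade. Not needed.
- gatehouse: Small loose white gatehouse, 34 x 49 x 44 mm high, standing on the castle's board between the turrets. Origin: centre of its underside. Not needed.
- glue_jar: Clear jar with a metal cap, 60 mm in diameter, 60 mm high; origin under its centre. Not needed.
- paint_pot: White pot, 48 mm in diameter, 50 mm high; origin under its centre. Not needed.
- tower_piece: Loose white square tower, 60 x 60 x 100 mm high; origin under its centre. Not needed.
- sanding_block: Cork sanding block, 100 x 55 x 30 mm high; origin under its centre. Not needed.
- round_tower: Loose round plaster tower, 70 mm in diameter, 100 mm high; origin under its centre. Not needed.
Not all that is in view belongs to the job. Leave any blue or green look-alike of the stylus alone.

How it is judged:
On the way, in this order (a step that is already met when the one before it is completed fails the run):
1. the stylus is gripped and drawn clear of the tool block (contact force between stylus and the fingers above 3 N and height (world z) of stylus_tip above 0.105 m), for 0.1 s.
2. the stylus, through the turret's mouth, keeps the button fully down (8 mm of its 10 mm at least) for two seconds (contact force between stylus and the fingers above 3 N and value of joint reset_button above 0.008 m and ((horizontal distance between stylus_tip and mouth_left below 0.012 m and z of stylus_tip in the frame of mouth_left below -0.05 m) or (horizontal distance between stylus_tip and mouth_right below 0.012 m and z of stylus_tip in the frame of mouth_right below -0.05 m))), for 2 s.
At the end, for the whole second after the job is handed in: The gripped stylus (over 3 N) reaches down one turret, tip within 12 mm of its axis and over 50 mm below the mouth, and the button is over 8 mm down (of 10); the blind plug is under 3 mm in; every other thing is within 30 mm of its first place (all of step 2 and value of joint blind_plug below 0.003 m and distance of each of bradawl, gatehouse, glue_jar, paint_pot, tower_piece, sanding_block, round_tower from where it was at the start of the episode below 0.03 m); the arm keeps its last pose, push and grip.
It fails at once if the blind plug is forced (pushed in by more than 3 mm, about 45 N) (value of joint blind_plug above 0.003 m).
It fails at once if another thing on the bench is pushed, lifted or knocked more than 30 mm from its place (distance of any of bradawl, gatehouse, glue_jar, paint_pot, tower_piece, sanding_block, round_tower from where it was at the start of the episode above 0.03 m).
It also fails if it takes over 64 s, if anything falls off the work surface, if the arm or the gripper's body presses on something with over 40 N, if the wrist force passes 120 N, or if a joint passes its speed limit or range.

## Robot

A 6-joint arm with a two-finger parallel gripper is mounted at the origin on the work surface. World frame = base frame: x ahead of the robot, y to its left, z up, the work surface at z = 0. Lengths are in m, angles in rad, forces in N, time in s.
With the tool pointing down it reaches from about 0.3 to 0.875 m from the base axis. Payload 6.4 kg.
Tool frame: the origin (TCP) lies midway between the tips of the shut fingers; the grasp point (between the pads) lies 19 mm behind it; z points along the fingers, y is the line along which they close (so a half turn about z gives the same grasp; the last joint's range is limited). The gripper opens to 85 mm and grips with 20 to 120 N. Pads are 22 mm wide; open, the fingers measure 114 mm over their backs; the gripper's body (76 mm by 85 mm) begins 54 mm behind the grasp point. The pads swing forward as they close: fully open they stand 13 mm farther back than shut.
Start: joints at [1.058, 0.181, 1.607, -0, 1.354, -0.206], TCP at [0.174, 0.548, 0.231] pointing down, gripper open.
Joint ranges: [-2.99, 2.99], [-0.89, 2.07], [0.3, 2.58], [-1.14, 4.28], [0, 2.63], [-3.12, 3.12]. Speed limits (rad/s): [2.57, 2.57, 3.01, 3.14, 3.14, 3.14].

## Interface

Orientations are given as a unit quaternion [w, x, y, z].
In Python, from bench import sensors, vision, ctrl gives the robot as it stands.
- The arm moves only by the tool carry_out, never from a script. Its argument "deltas" is text: rows parted by semicolons, each of 7 numbers parted by spaces: the shift along the tool's x, y, z in mm, then the turn, a rotation vector about the tool's x, y, z in rad, then the closure, from 0 (fully open) to 1 (shut). In form: tx ty tz ax ay az claw; .... A call has 1 to 12 rows; each row is the pose to reach, as a shift and turn from the pose commanded when the call began, along the tool's axes at that moment; what a row does not reach only later rows make up. A row lasts 1/8 s, in which the tool goes at most 62.5 mm and 10.7 degrees, less where a joint would pass 70% of its speed; a pose out of reach is approached as far as the arm can. A call with a gripper value outside its range is refused whole. The fingers move at their own pace and stop on an object; the grip force is fixed at half the most. Time passes only in rows, so rows that repeat a pose let the fingers close. It gives the time, the measured TCP pose, the force, the opening and the grip force at its end, in the units of the state.
- sensors.get_obs(): the state, without advancing time (a new reading comes with each control period).
- vision.camera(name): name is "scene" or "top" or "wrist"; returns the picture (480x640x3 uint8, blue, green, red); there is no depth.
- vision.camera_model(name): a dict with "K" (3x3 intrinsics, pixels), "extrinsics" (4x4, takes a point from world to camera coordinates); the wrist camera has in their place "hand_eye" (4x4, takes a point from camera to tool coordinates, whose origin is the TCP and whose axes are the flange's). Camera axes: x right, y down, z forward; pixel columns grow to the right and rows downward; lengths in m; the calibration is good to about 2 mm. The wrist camera is an equidistant fisheye: a pixel r from the principal point sees the ray r / f radians off the axis. A picture is of the moment at which its call begins: read the wrist's pose just before it. camera_model takes no time and is no camera call.
- ctrl.hand_in(): hands the job in; it is judged then, once.
The state is a dict: "time_s": time; "q": joint angles; "dq": joint speeds; "joint_efforts": joint torques, N m; "eef_pos": TCP position; "eef_rot": TCP orientation; "wrist_force": force on the tool from outside, world axes, zero at the start; "torque": the same for the moment, N m; "opening": opening from 0.0 (shut) to 1.0 (fully open); "grasp_force": force on a finger pad.
Only numpy, scipy, OpenCV 4.12 (cv2) and the standard library are available. Lean on these libraries where they do the work, as an engineer would, in place of code of your own. Each camera call takes 0.05 s, during which the arm holds its last target. There are 200 camera calls.

## Working session

There is one attempt and no reset: what is moved stays moved. The work goes in short steps, Python scripts to look and compute and a tool call to move; the robot and the scene stay as the last step left them, time stands still between calls to the robot, and variables do not carry over. Pictures are saved under pics/ and viewed, at most 10 in all, crops included, and the job is handed in when it is done.

Besides the shell and the picture viewer there is one more tool, called by a JSON object that holds its "api" and its "payload". carry_out: Moves the arm, as the interface text tells. Its arguments: {"type":"object","properties":{"deltas":{"type":"string"}},"required":["deltas"]}

```bash
mkdir -p pics; python3 - <<'E'
from bench import sensors, vision
import cv2
o=sensors.get_obs();print(o)
for n in("scene","top"):
    cv2.imwrite(f"pics/{n}0.png",vision.camera(n));m=vision.camera_model(n);print(n,m)
print(vision.camera_model("wrist"))
E
```

```text
{'time_s': 0.0, 'q': array([ 1.05770011e+00,  1.81586753e-01,  1.60799791e+00,  3.77376185e-05,
        1.35383756e+00, -2.06311722e-01]), 'dq': array([-1.93396981e-04, -1.45169649e-04, -1.62894283e-03, -9.31122442e-05,
        3.39598220e-04,  3.78531117e-04]), 'joint_efforts': array([ 9.75542862e-04, -4.44858885e+01, -3.51342416e+01, -6.05527498e-05,
        8.91164644e-03, -1.69220652e-05]), 'eef_pos': array([0.1733442 , 0.54766093, 0.23036335]), 'eef_rot': array([-3.39246125e-04,  1.52795391e-01,  9.88257422e-01, -8.49756835e-04]), 'wrist_force': array([ 0.64397598,  0.30215312, -0.75820707]), 'torque': array([ 0.01661718, -0.00487641, -0.03429614]), 'grasp_force': 0.0, 'opening': 0.9997291648606579}
scene {'K': array([[517.62565208,   0.        , 319.39817731],
       [  0.        , 517.62565208, 241.6996189 ],
       [  0.        ,   0.        ,   1.        ]]), 'extrinsics': array([[ 7.32729039e-01,  6.80520452e-01,  2.64313567e-04,
        -4.37188706e-01],
       [ 4.92881557e-01, -5.30426861e-01, -6.89721042e-01,
        -1.85946857e-01],
       [-4.69229077e-01,  5.0550891
[... 376 characters left out ...]

       [-0.9828935 , -0.02106053, -0.18296673,  0.5690797 ],
       [ 0.18263242,  0.01684774, -0.9830369 ,  1.47125638],
       [ 0.        ,  0.        ,  0.        ,  1.        ]])}
{'K': array([[371.64829954,   0.        , 316.04062318],
       [  0.        , 371.64829954, 248.6974573 ],
       [  0.        ,   0.        ,   1.        ]]), 'hand_eye': array([[ 1.96271291e-04, -9.49777353e-01, -3.12926415e-01,
         7.97328448e-02],
       [ 9.99999966e-01,  2.39965558e-04, -1.01118241e-04,
        -4.66694429e-04],
       [ 1.71131377e-04, -3.12926384e-01,  9.49777368e-01,
        -1.41623830e-01],
       [ 0.00000000e+00,  0.00000000e+00,  0.00000000e+00,
         1.00000000e+00]])}
```

View pics/scene0.png

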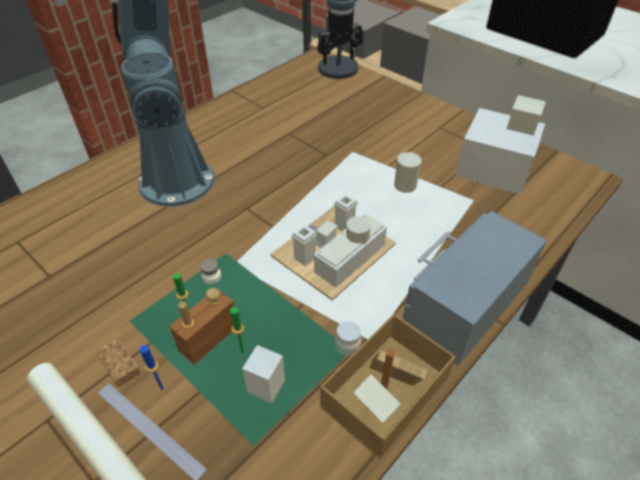

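View pics/top0.png

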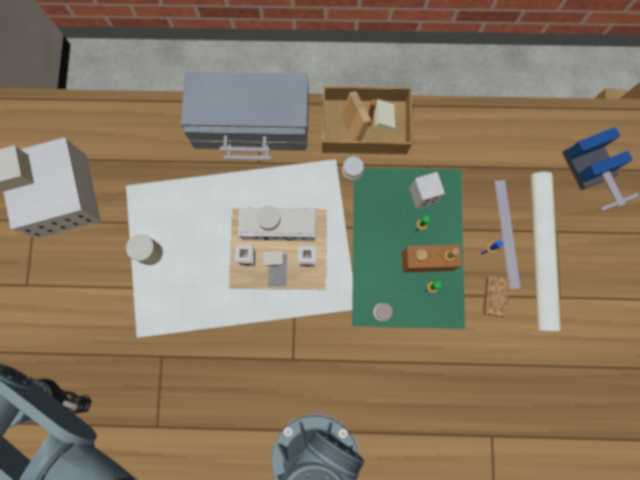

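The scene view has the tool block at (205,328) with a natural-wood handle at (186,315), the bradawl at (213,297), green look-alikes at (180,288) and (236,320), and a blue one at (148,357). In the top view the turrets are at (244,255) and (307,255). I'll enlarge the views to confirm.

```bash
python3 - <<'E'
import cv2,numpy as np
t=cv2.imread("pics/top0.png");s=cv2.imread("pics/scene0.png")
a=cv2.resize(t[195:305,225:335],(400,400),interpolation=3)
b=cv2.resize(t[205:305,380:480],(400,400),interpolation=3)
c=np.hstack([a,b]); 
d=cv2.resize(s[265:375,150:260],(400,400),interpolation=3)
cv2.imwrite("pics/crop1.png",c);cv2.imwrite("pics/crop2.png",d)
E
```

```text
(no output)
```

View pics/crop1.png

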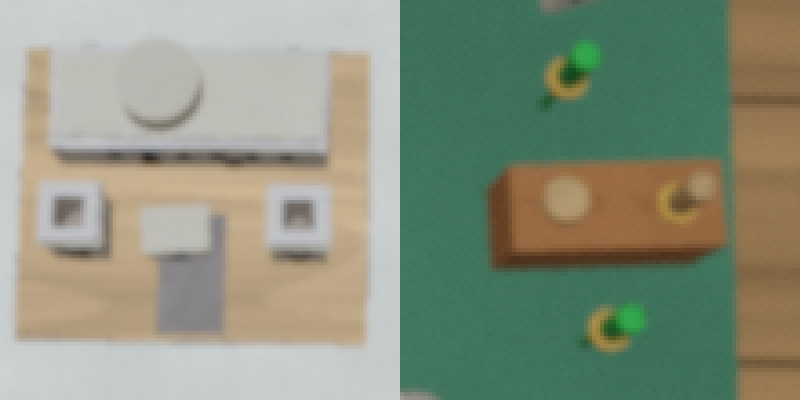

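View pics/crop2.png

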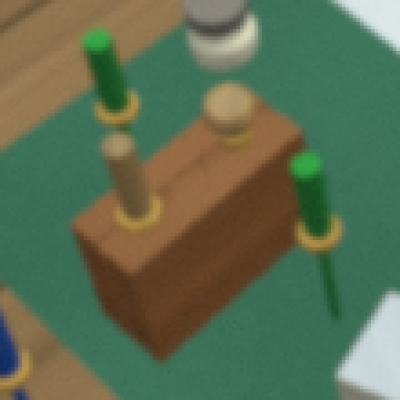

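Candidates in the top view: wooden handle with ring (456,251); the green ones at (426,218) and (438,285); the blue one at (498,244); the bradawl at (422,255). The plain wooden cylinder standing in the block's -y hole is the stylus. The bradawl is the pear-shaped one, and the coloured ones are decoys.

```bash
cat > h.py <<'E'
import numpy as np,cv2
from scipy.spatial.transform import Rotation as R
from bench import sensors,vision
def ray(n,u,v):
    m=vision.camera_model(n);K=m["K"]
    x=np.array([(u-K[0,2])/K[0,0],(v-K[1,2])/K[1,1],1.])
    E=m["extrinsics"];return -E[:3,:3].T@E[:3,3],E[:3,:3].T@x
def at(n,u,v,z):
    c,d=ray(n,u,v);return (c+d*(z-c[2])/d[2])[:3]
def tool():
    o=sensors.get_obs();q=o["eef_rot"];return o,R.from_quat([q[1],q[2],q[3],q[0]]).as_matrix(),o["eef_pos"]
def wat(u,v,z,Rm,p):
    m=vision.camera_model("wrist");K=m["K"];H=m["hand_eye"]
    d=np.array([u-K[0,2],v-K[1,2]])/K[0,0];r=np.hypot(*d)
    dc=np.r_[d/r*np.sin(r),np.cos(r)]
    c=Rm@H[:3,3]+p;w=Rm@(H[:3,:3]@dc);return c+w*(z-c[2])/w[2]
def wpix(P,Rm,p):
    m=vision.camera_model("wrist");K=m["K"];H=m["hand_eye"]
    x=H[:3,:3].T@(Rm.T@(np.array(P)-p)-H[:3,3]);th=np.arctan2(np.hypot(x[0],x[1]),x[2])
    return K[:2,2]+K[0,0]*th*x[:2]/np.hypot(x[0],x[1])
E
python3 - <<'E'
from h import *
np.set_printoptions(precision=4,suppress=True)
B=lambda x,y:(380+(x-400)/4,205+y/4); A=lambda x,y:(225+x*.275,195+y*.275); S=lambda x,y:(150+x*.275,265+y*.275)
print("stylus top",at("top",*B(703,184),.17),at("scene",*S(119,146),.17))
print("ring",at("top",*B(680,202),.103),at("scene",*S(138,211),.105))
print("block",[at("top",*B(*c),.1)[:2] for c in((508,168),(722,160),(728,248),(513,252))])
print("board",[at("top",*A(*c),.012)[:2] for c in((27,48),(370,52),(366,342),(16,338))])
print("mouths",at("top",*A(69,211),.11),at("top",*A(298,212),.11))
print("bradawl",at("top",*B(567,199),.135), "green",at("top",*B(631,320),.17),at("top",*B(587,55),.17))
o,Rm,p=tool();print(Rm)
E
```

```text
stylus top [ 0.5207 -0.3314  0.17  ] [ 0.5226 -0.33    0.17  ]
ring [ 0.52   -0.3327  0.103 ] [ 0.5207 -0.3302  0.105 ]
block [array([ 0.54  , -0.2247]), array([ 0.5481, -0.3606]), array([ 0.4917, -0.3631]), array([ 0.4861, -0.2275])]
board [array([0.6529, 0.2393]), array([ 0.6551, -0.0197]), array([ 0.4365, -0.0208]), array([0.4336, 0.2368])]
mouths [0.5138 0.1891 0.11  ] [0.5166 0.0295 0.11  ]
bradawl [ 0.5152 -0.2556  0.135 ] green [ 0.4372 -0.2867  0.17  ] [ 0.599  -0.2626  0.17  ]
[[-0.9533  0.302  -0.0008]
 [ 0.302   0.9533 -0.0014]
 [ 0.0003 -0.0016 -1.    ]]
```

Both views agree to about 2 mm. The stylus is at (0.521, -0.331) and the mouths are at about (0.514, 0.189) and (0.517, 0.030). I'll move above the stylus with the fingers closing along the block's x.

{"api": "carry_out", "payload": {"deltas": "-100 -122 -4 0 0 0.3 0; -200 -244 -4 0 0 0.6 0; -300 -367 -4 0 0 0.9 0; -400 -490 -4 0 0 1.1 0; -500 -612 -4 0 0 1.18 0; -597 -733 -4 0 0 1.18 0; -597 -733 -4 0 0 1.18 0; -597 -733 -4 0 0 1.18 0; -597 -733 -4 0 0 1.18 0; -597 -733 -4 0 0 1.18 0; -597 -733 -4 0 0 1.18 0; -597 -733 -4 0 0 1.18 0"}}

```text
time_s: 1.6
eef_pos: [0.4499, -0.1513, 0.2347]
eef_rot: [-0.0, 0.677, 0.736, 0.0]
wrist_force: [1.1, 0.4, 1.3]
opening: 1.005
grasp_force: 0.0
```

{"api": "carry_out", "payload": {"deltas": "-60 18 0 0 0 0 0; -120 36 0 0 0 0 0; -165 49 0 0 0 0 0; -165 49 0 0 0 0 0; -165 49 0 0 0 0 0; -165 49 0 0 0 0 0"}}

```text
time_s: 2.35
eef_pos: [0.5122, -0.3081, 0.235]
eef_rot: [-0.0, 0.676, 0.737, 0.0]
wrist_force: [-0.7, 0.3, 0.4]
opening: 0.998
grasp_force: 0.0
```

```bash
python3 - <<'E'
from h import *
o,Rm,p=tool();print(p,Rm,o["time_s"],o["wrist_force"])
im=vision.camera("wrist");cv2.imwrite("pics/w1.png",im)
for z in(.17,.106,.138):print(z,wpix((.521,-.331,z),Rm,p))
E
```

```text
[ 0.51215645 -0.30805955  0.23501124] [[-8.50838560e-02  9.96373771e-01 -2.12603160e-04]
 [ 9.96373713e-01  8.50839334e-02  3.86099236e-04]
 [ 4.02788265e-04 -1.78981388e-04 -9.99999903e-01]] 2.35 [-0.74240566  0.26941869  0.3644485 ]
0.17 [326.44962172 302.67411269]
0.106 [324.35694644 265.92081109]
0.138 [325.29129438 282.22646017]
```

View pics/w1.png

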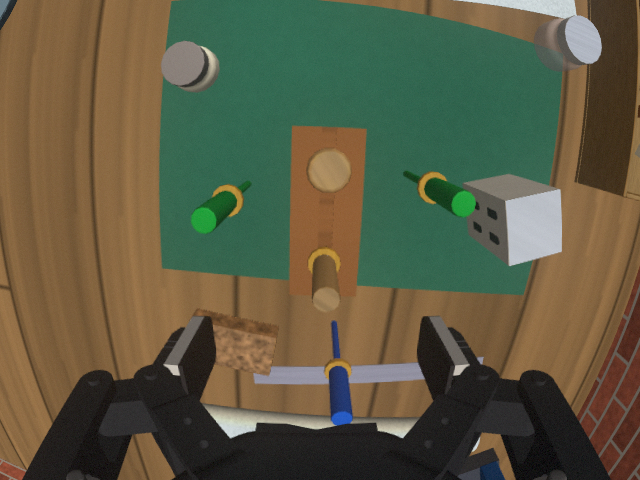

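The handle top is at (326,301) and the ring at (324,262), within 2 px of the prediction. The blue look-alike at (340,400) is behind. I'll descend.

{"api": "carry_out", "payload": {"deltas": "-24 7 0 0 0 0 0; -24 7 0 0 0 0 0; -24 7 40 0 0 0 0; -24 7 80 0 0 0 0; -24 7 114 0 0 0 0; -24 7 114 0 0 0 0; -24 7 114 0 0 0 0"}}

```text
time_s: 3.28
eef_pos: [0.522, -0.3328, 0.1227]
eef_rot: [0.001, 0.677, 0.736, 0.0]
wrist_force: [-0.5, -0.1, 0.8]
opening: 1.003
grasp_force: 0.0
```

```bash
python3 - <<'E'
from h import *
o,Rm,p=tool();print(p,o["wrist_force"],Rm.T@(np.array([.521,-.331,.119])-p))
E
```

```text
[ 0.52204968 -0.33282333  0.12266943] [-0.48652499 -0.0820454   0.75303001] [ 0.00191064 -0.00089693  0.00366552]
```

Shift 2 mm and close.

{"api": "carry_out", "payload": {"deltas": "2 -1 3 0 0 0 0; 2 -1 3 0 0 0 1; 2 -1 3 0 0 0 1; 2 -1 3 0 0 0 1; 2 -1 3 0 0 0 1; 2 -1 3 0 0 0 1; 2 -1 3 0 0 0 1; 2 -1 3 0 0 0 1; 2 -1 3 0 0 0 1"}}

```text
time_s: 4.4
eef_pos: [0.5203, -0.3311, 0.1182]
eef_rot: [0.0, 0.677, 0.736, -0.0]
wrist_force: [-0.2, -1.0, 2.2]
opening: 0.195
grasp_force: 58.4
```

{"api": "carry_out", "payload": {"deltas": "0 0 -30 0 0 0 1; 0 0 -60 0 0 0 1; 0 0 -90 0 0 0 1; 0 0 -120 0 0 0 1; 0 0 -135 0 0 0 1; 0 0 -135 0 0 0 1; 0 0 -135 0 0 0 1"}}

```text
time_s: 5.28
eef_pos: [0.5196, -0.3303, 0.2511]
eef_rot: [-0.001, 0.677, 0.736, 0.0]
wrist_force: [0.1, 0.7, -1.0]
opening: 0.194
grasp_force: 58.8
```

```bash
python3 - <<'E'
from h import *
o,Rm,p=tool();print(p,o["wrist_force"],o["opening"],o["grasp_force"]);np.set_printoptions(precision=4,suppress=True)
for m in((.514,.189),(.517,.0295)):
    t=Rm.T@(np.array([*m,.245])-p); print(t)
im=vision.camera("wrist");cv2.imwrite("pics/w2.png",im)
# tip/ring predictions if held straight
print(wpix(p+Rm@[0,0,.109],Rm,p),wpix(p+Rm@[0,0,.016],Rm,p))
E
```

```text
[ 0.51957958 -0.33032903  0.25113834] [ 0.09742409  0.68797859 -0.98645638] 0.19449777068004778 58.750560879707336
[0.518  0.038  0.0071]
[0.3588 0.0276 0.0068]
[315.4671 244.7586] [315.1215 304.3301]
```

View pics/w2.png

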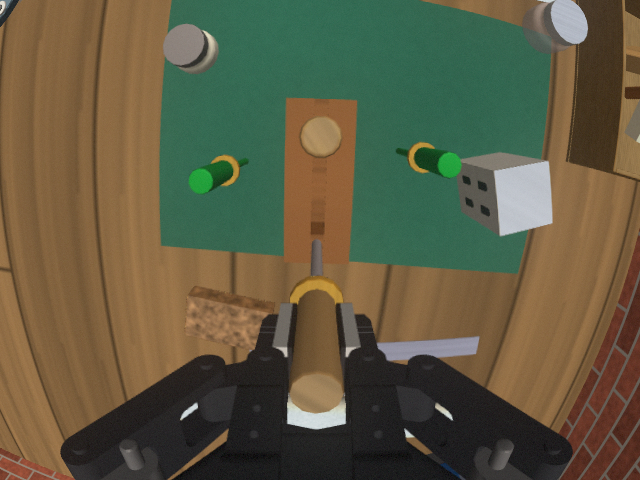

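The stylus is held straight, with its tip at (317,241), and the block's near hole is empty. I'll move over the right turret a little higher, to clear the bradawl.

{"api": "carry_out", "payload": {"deltas": "0 0 -20 0 0 0 1; 60 5 -20 0 0 0 1; 120 10 -20 0 0 0 1; 180 14 -20 0 0 0 1; 240 19 -20 0 0 0 1; 300 23 -20 0 0 0 1; 340 26 -20 0 0 0 1; 359 28 -20 0 0 0 1; 359 28 -20 0 0 0 1; 359 28 -20 0 0 0 1; 359 28 -10 0 0 0 1; 359 28 -10 0 0 0 1"}}

```text
time_s: 6.82
eef_pos: [0.5173, 0.0284, 0.2615]
eef_rot: [-0.001, 0.677, 0.736, -0.001]
wrist_force: [-0.0, -0.2, -1.5]
opening: 0.192
grasp_force: 58.8
```

```bash
python3 - <<'E'
from h import *
o,Rm,p=tool();print(p,Rm,o["wrist_force"],o["opening"],o["grasp_force"])
im=vision.camera("wrist");cv2.imwrite("pics/w3.png",cv2.resize(im[160:360,160:460],(800,533),interpolation=3))
tip=p+Rm@[0,0,.109];print("tip px",wpix(tip,Rm,p),"mouth px",wpix((.517,.0295,.11),Rm,p),"crop=(px-160)*2.667")
E
```

```text
[0.51727192 0.0283729  0.2614815 ] [[-8.23049234e-02  9.96603863e-01 -2.57677359e-03]
 [ 9.96607039e-01  8.23060789e-02  3.45472030e-04]
 [ 5.56382891e-04 -2.53959665e-03 -9.99996620e-01]] [-0.01471874 -0.21014957 -1.45535994] 0.19240394440248842 58.76888930797577
tip px [315.46601506 244.76234465] mouth px [315.81204414 227.74605453] crop=(px-160)*2.667
```

View pics/w3.png

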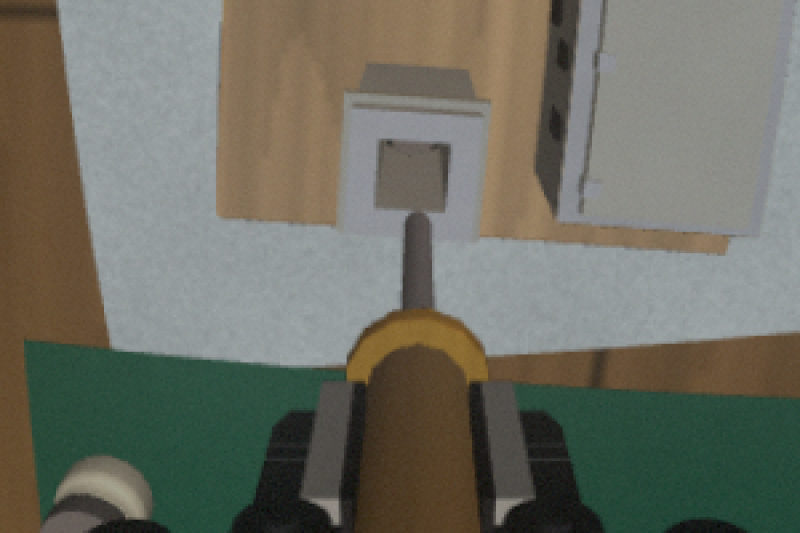

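Mouth at crop (413,176), i.e. px (315,226); rod tip at crop (418,215). I need about +2.4 mm in tool x and -1.6 mm in tool y, then I'll descend into the shaft to just above the highest possible cap.

{"api": "carry_out", "payload": {"deltas": "2.4 -1.6 0 0 0 0 1; 2.4 -1.6 15 0 0 0 1; 2.4 -1.6 30 0 0 0 1; 2.4 -1.6 45 0 0 0 1; 2.4 -1.6 60 0 0 0 1; 2.4 -1.6 75 0 0 0 1; 2.4 -1.6 90 0 0 0 1; 2.4 -1.6 92 0 0 0 1; 2.4 -1.6 92 0 0 0 1; 2.4 -1.6 92 0 0 0 1"}}

```text
time_s: 8.12
eef_pos: [0.5167, 0.0314, 0.1716]
eef_rot: [0.001, 0.677, 0.736, 0.0]
wrist_force: [0.2, 0.9, -1.2]
opening: 0.197
grasp_force: 58.8
```

{"api": "carry_out", "payload": {"deltas": "0 0 2 0 0 0 1; 0 0 4 0 0 0 1; 0 0 6 0 0 0 1; 0 0 6 0 0 0 1; 0 0 6 0 0 0 1"}}

```text
time_s: 8.75
eef_pos: [0.5162, 0.0315, 0.1649]
eef_rot: [-0.0, 0.677, 0.736, -0.0]
wrist_force: [0.0, -0.1, -1.1]
opening: 0.187
grasp_force: 58.8
```

{"api": "carry_out", "payload": {"deltas": "0 0 1 0 0 0 1; 0 0 2 0 0 0 1; 0 0 2 0 0 0 1; 0 0 2 0 0 0 1"}}

```text
time_s: 9.25
eef_pos: [0.5162, 0.0315, 0.1629]
eef_rot: [-0.0, 0.677, 0.736, -0.0]
wrist_force: [1.0, -0.1, -0.2]
opening: 0.198
grasp_force: 58.8
```

{"api": "carry_out", "payload": {"deltas": "0 0 1 0 0 0 1; 0 0 2 0 0 0 1; 0 0 2 0 0 0 1; 0 0 2 0 0 0 1"}}

```text
time_s: 9.75
eef_pos: [0.5162, 0.0315, 0.1609]
eef_rot: [-0.0, 0.677, 0.736, -0.0]
wrist_force: [-0.1, 0.0, 0.2]
opening: 0.192
grasp_force: 58.8
```

{"api": "carry_out", "payload": {"deltas": "0 0 1 0 0 0 1; 0 0 2 0 0 0 1; 0 0 2 0 0 0 1; 0 0 2 0 0 0 1"}}

```text
time_s: 10.25
eef_pos: [0.5162, 0.0314, 0.1589]
eef_rot: [0.0, 0.677, 0.736, 0.0]
wrist_force: [-0.5, -0.4, -1.1]
opening: 0.19
grasp_force: 58.8
```

{"api": "carry_out", "payload": {"deltas": "0 0 1 0 0 0 1; 0 0 2 0 0 0 1; 0 0 2 0 0 0 1; 0 0 2 0 0 0 1"}}

```text
time_s: 10.75
eef_pos: [0.5162, 0.0315, 0.1569]
eef_rot: [-0.0, 0.677, 0.736, -0.0]
wrist_force: [0.3, -0.1, -0.7]
opening: 0.192
grasp_force: 58.8
```

{"api": "carry_out", "payload": {"deltas": "0 0 1 0 0 0 1; 0 0 2 0 0 0 1; 0 0 2 0 0 0 1; 0 0 2 0 0 0 1"}}

```text
time_s: 11.25
eef_pos: [0.5162, 0.0315, 0.1549]
eef_rot: [-0.0, 0.677, 0.736, -0.0]
wrist_force: [1.0, -0.2, -0.5]
opening: 0.193
grasp_force: 58.8
```

{"api": "carry_out", "payload": {"deltas": "0 0 1 0 0 0 1; 0 0 2 0 0 0 1; 0 0 2 0 0 0 1; 0 0 2 0 0 0 1"}}

```text
time_s: 11.75
eef_pos: [0.5162, 0.0314, 0.1529]
eef_rot: [0.0, 0.677, 0.736, 0.0]
wrist_force: [-0.2, -0.7, -0.8]
opening: 0.197
grasp_force: 58.8
```

{"api": "carry_out", "payload": {"deltas": "0 0 1 0 0 0 1; 0 0 2 0 0 0 1; 0 0 2 0 0 0 1; 0 0 2 0 0 0 1"}}

```text
time_s: 12.25
eef_pos: [0.5165, 0.0314, 0.1516]
eef_rot: [0.0, 0.677, 0.736, 0.0]
wrist_force: [-1.0, 0.0, 5.3]
opening: 0.198
grasp_force: 59.4
```

{"api": "carry_out", "payload": {"deltas": "0 0 0.5 0 0 0 1; 0 0 1 0 0 0 1; 0 0 1 0 0 0 1; 0 0 1 0 0 0 1"}}

```text
time_s: 12.75
eef_pos: [0.5168, 0.0314, 0.1513]
eef_rot: [0.001, 0.677, 0.736, 0.0]
wrist_force: [-2.2, -0.4, 9.2]
opening: 0.196
grasp_force: 59.9
```

Force rises about 4 N for 0.3 mm, so this one is solid: it is the blind plug. I'll withdraw and go to the left turret.

{"api": "carry_out", "payload": {"deltas": "0 0 -25 0 0 0 1; 0 0 -60 0 0 0 1; 0 0 -95 0 0 0 1; 0 0 -110 0 0 0 1; 0 0 -110 0 0 0 1; 50 3 -110 0 0 0 1; 100 6 -110 0 0 0 1; 140 9 -110 0 0 0 1; 159 10 -110 0 0 0 1; 159 10 -110 0 0 0 1; 159 10 -110 0 0 0 1; 159 10 -110 0 0 0 1"}}

```text
time_s: 14.25
eef_pos: [0.513, 0.1895, 0.2598]
eef_rot: [0.0, 0.677, 0.736, -0.0]
wrist_force: [-0.8, 0.6, -0.8]
opening: 0.197
grasp_force: 59.0
```

```bash
python3 - <<'E'
from h import *
o,Rm,p=tool();print(p,o["wrist_force"],o["opening"],o["grasp_force"])
im=vision.camera("wrist");cv2.imwrite("pics/w4.png",cv2.resize(im[160:360,160:460],(800,533),interpolation=3))
tip=p+Rm@[0,0,.109];f=lambda P:(wpix(P,Rm,p)-160)*2.667
print("tip crop",f(tip),"mouth crop",f((.514,.189,.11)))
c=f(np.r_[tip[:2],.11]);print("mouth centre should be seen at",c,"crop px/mm",(f(np.r_[tip[:2]+Rm[:2,0]*.01,.11])-c)/10,(f(np.r_[tip[:2]+Rm[:2,1]*.01,.11])-c)/10)
E
```

```text
[0.51300137 0.18952219 0.25975597] [-0.76705038  0.63228344 -0.83424341] 0.1967930481182841 58.992746472358704
tip crop [414.63306363 226.06546016] mouth crop [418.12140516 187.25823736]
mouth centre should be seen at [414.90618201 185.46948807] crop px/mm [-4.84566292e-04 -3.19131783e+00] [3.28154458e+00 2.83536705e-03]
```

View pics/w4.png

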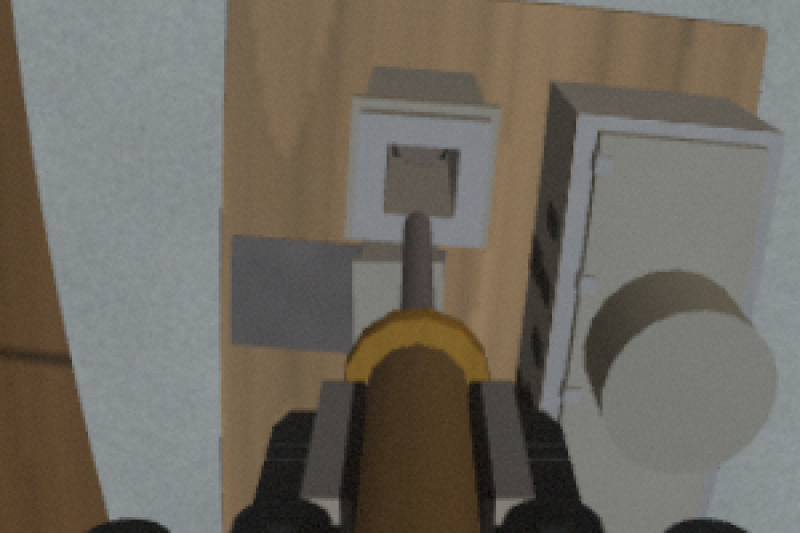

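Left mouth centre at crop (422,181), rod tip at (418,215). I'll shift +1.4 mm in x and +1.2 mm in y, then descend.

{"api": "carry_out", "payload": {"deltas": "1.4 1.2 0 0 0 0 1; 1.4 1.2 15 0 0 0 1; 1.4 1.2 30 0 0 0 1; 1.4 1.2 45 0 0 0 1; 1.4 1.2 60 0 0 0 1; 1.4 1.2 75 0 0 0 1; 1.4 1.2 90 0 0 0 1; 1.4 1.2 94 0 0 0 1; 1.4 1.2 94 0 0 0 1; 1.4 1.2 94 0 0 0 1"}}

```text
time_s: 15.55
eef_pos: [0.5144, 0.1923, 0.1666]
eef_rot: [0.0, 0.677, 0.736, 0.0]
wrist_force: [-0.4, -0.2, -1.9]
opening: 0.195
grasp_force: 59.0
```

{"api": "carry_out", "payload": {"deltas": "0 0 1 0 0 0 1; 0 0 2 0 0 0 1; 0 0 2 0 0 0 1; 0 0 2 0 0 0 1"}}

```text
time_s: 16.05
eef_pos: [0.5139, 0.1922, 0.164]
eef_rot: [0.0, 0.677, 0.736, -0.0]
wrist_force: [-0.3, 0.5, -0.6]
opening: 0.195
grasp_force: 59.0
```

{"api": "carry_out", "payload": {"deltas": "0 0 1 0 0 0 1; 0 0 2 0 0 0 1; 0 0 2 0 0 0 1; 0 0 2 0 0 0 1"}}

```text
time_s: 16.55
eef_pos: [0.514, 0.1922, 0.1621]
eef_rot: [0.0, 0.677, 0.736, 0.0]
wrist_force: [-1.1, 0.7, 0.9]
opening: 0.191
grasp_force: 59.0
```

{"api": "carry_out", "payload": {"deltas": "0 0 1 0 0 0 1; 0 0 2 0 0 0 1; 0 0 2 0 0 0 1; 0 0 2 0 0 0 1"}}

```text
time_s: 17.05
eef_pos: [0.5139, 0.1922, 0.16]
eef_rot: [0.0, 0.677, 0.736, 0.0]
wrist_force: [0.7, 0.0, 2.2]
opening: 0.194
grasp_force: 59.0
```

{"api": "carry_out", "payload": {"deltas": "0 0 1 0 0 0 1; 0 0 2 0 0 0 1; 0 0 2 0 0 0 1; 0 0 2 0 0 0 1"}}

```text
time_s: 17.55
eef_pos: [0.514, 0.1922, 0.158]
eef_rot: [0.0, 0.677, 0.736, 0.0]
wrist_force: [0.4, 0.5, 3.0]
opening: 0.197
grasp_force: 59.1
```

It gives, so this is the button. I'll keep pressing toward the stop.

{"api": "carry_out", "payload": {"deltas": "0 0 1 0 0 0 1; 0 0 2 0 0 0 1; 0 0 3 0 0 0 1; 0 0 4 0 0 0 1; 0 0 4 0 0 0 1; 0 0 4 0 0 0 1"}}

```text
time_s: 18.3
eef_pos: [0.514, 0.1922, 0.154]
eef_rot: [0.0, 0.677, 0.736, 0.0]
wrist_force: [-0.1, -0.5, 4.9]
opening: 0.196
grasp_force: 59.1
```

{"api": "carry_out", "payload": {"deltas": "0 0 1 0 0 0 1; 0 0 2 0 0 0 1; 0 0 2 0 0 0 1; 0 0 2 0 0 0 1"}}

```text
time_s: 18.8
eef_pos: [0.5141, 0.1923, 0.1524]
eef_rot: [0.0, 0.677, 0.736, 0.0]
wrist_force: [-1.2, -0.5, 7.2]
opening: 0.193
grasp_force: 59.7
```

{"api": "carry_out", "payload": {"deltas": "0 0 1 0 0 0 1; 0 0 1 0 0 0 1; 0 0 1 0 0 0 1; 0 0 1 0 0 0 1"}}

```text
time_s: 19.3
eef_pos: [0.5144, 0.1924, 0.1522]
eef_rot: [0.0, 0.677, 0.736, 0.001]
wrist_force: [-3.0, -0.8, 12.5]
opening: 0.196
grasp_force: 60.3
```

At the stop: 12.5 N with almost no further travel. I'll hold for over 2 s.

{"api": "carry_out", "payload": {"deltas": "0 0 0 0 0 0 1; 0 0 0 0 0 0 1; 0 0 0 0 0 0 1; 0 0 0 0 0 0 1; 0 0 0 0 0 0 1; 0 0 0 0 0 0 1; 0 0 0 0 0 0 1; 0 0 0 0 0 0 1; 0 0 0 0 0 0 1; 0 0 0 0 0 0 1; 0 0 0 0 0 0 1; 0 0 0 0 0 0 1"}}

```text
time_s: 20.8
eef_pos: [0.5144, 0.1924, 0.1522]
eef_rot: [0.0, 0.677, 0.736, 0.001]
wrist_force: [-2.0, -0.6, 13.0]
opening: 0.192
grasp_force: 60.3
```

{"api": "carry_out", "payload": {"deltas": "0 0 0 0 0 0 1; 0 0 0 0 0 0 1; 0 0 0 0 0 0 1; 0 0 0 0 0 0 1; 0 0 0 0 0 0 1; 0 0 0 0 0 0 1; 0 0 0 0 0 0 1; 0 0 0 0 0 0 1; 0 0 0 0 0 0 1; 0 0 0 0 0 0 1; 0 0 0 0 0 0 1; 0 0 0 0 0 0 1"}}

```text
time_s: 22.3
eef_pos: [0.5144, 0.1924, 0.1522]
eef_rot: [0.0, 0.677, 0.736, 0.001]
wrist_force: [-2.9, -0.1, 11.8]
opening: 0.193
grasp_force: 60.3
```

```bash
python3 -c "
from bench import ctrl;print(ctrl.hand_in())"
```

```text
the job is handed in; nothing more can be done
None
```

I drew the stylus from the block and used it to hold the reset button, in the left (+y) turret, at its stop (about 12 N) for over 3 s, and handed in at 22.3 s still gripping and pressing; the right turret's blind plug felt about 9 N and was not forced, no verdict was returned, and I took no final picture to check the other bench items.

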